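# Park the microscope objectives by height

## Robot

A 6-joint arm with a two-finger parallel gripper is mounted at the origin on the work surface. World frame = base frame: x ahead of the robot, y to its left, z up, the work surface at z = 0. Lengths are in m, angles in rad, forces in N, time in s.
With the tool pointing down it reaches from about 0.25 to 0.775 m from the base axis. Payload 4 kg.
Tool frame: the origin (TCP) lies on the centre line of the jaws, within the pads' length; the fingertips stand 14 mm ahead of it and the grasp point (between the pads) lies 5 mm behind it; z points along the fingers, y is the line along which they close (so a half turn about z gives the same grasp; the last joint's range is limited). The gripper opens to 85 mm and grips with 20 to 120 N. Pads are 22 mm wide; open, the fingers measure 114 mm over their backs; the gripper's body (76 mm by 85 mm) begins 54 mm behind the grasp point. The pads swing forward as they close: fully open they stand 13 mm farther back than shut.
Start: joints at [-1.319, 0.087, 1.371, -0, 1.684, -0.103], TCP at [0.191, -0.516, 0.245] pointing down, gripper open.
Joint ranges: [-3.1, 3.1], [-0.76, 2.03], [0.27, 2.55], [-1.08, 4.22], [0.17, 2.65], [-2.57, 2.57]. Speed limits (rad/s): [2.79, 2.79, 3.14, 3.14, 3.14, 3.14].

## Interface

Orientations are given as a unit quaternion [x, y, z, w].
In Python, from station import ctrl gives the robot as it stands. The module is installed in compiled form; this text tells all that it offers.
- The arm moves only by the tool jog_arm, never from a script. Its argument "targets" is a list of rows, each an object of numbers: "fingers": the opening in per cent of the stroke, from 0 (shut) to 100 (fully open); "dx", "dy", "dz": the shift along the tool's x, y, z in mm; "wx", "wy", "wz": the turn, a rotation vector about the tool's x, y, z in degrees. A call has 1 to 12 rows; each row is the pose to reach, as a shift and turn from the pose commanded when the call began, along the tool's axes at that moment; what a row does not reach only later rows make up. A row lasts 1/12 s, in which the tool goes at most 41.7 mm and 7.16 degrees, less where a joint would pass 70% of its speed; a pose out of reach is approached as far as the arm can. A call with a gripper value outside its range is refused whole. The fingers move at their own pace and stop on an object; "force" is the grip in N (left out, the last holds). Time passes only in rows, so rows that repeat a pose let the fingers close. It gives the time, the measured TCP pose, the force, the opening and the grip force at its end, in the units of the state.
- ctrl.observe(): the state, without advancing time (a new reading comes with each control period).
- ctrl.snapshot(name): name is "scene" or "top" or "wrist"; returns the picture (480x640x3 uint8, red, green, blue); there is no depth.
- ctrl.camera_params(name): a dict with "K" (3x3 intrinsics, pixels), "view" (4x4, takes a point from world to camera coordinates); the wrist camera has in their place "mount" (4x4, takes a point from camera to tool coordinates, whose origin is the TCP and whose axes are the flange's). Camera axes: x right, y down, z forward; pixel columns grow to the right and rows downward; lengths in m; the calibration is good to about 2 mm. The wrist camera is an equidistant fisheye: a pixel r from the principal point sees the ray r / f radians off the axis. A picture is of the moment at which its call begins: read the wrist's pose just before it. camera_params takes no time and is no camera call.
- ctrl.finish_job(): hands the job in; it is judged then, once.
The state is a dict: "clock": time; "joint_pos": joint angles; "dq": joint speeds; "joint_efforts": joint torques, N m; "position": TCP position; "tcp_rot": TCP orientation; "wrist_force": force on the tool from outside, world axes, zero at the start; "moment": the same for the moment, N m; "opening": finger opening in m; "grasp_force": force on a finger pad.
Only numpy, scipy, OpenCV 4.12 (cv2) and the standard library are available. Lean on these libraries where they do the work, as an engineer would, in place of code of your own. Each camera call takes 0.05 s, during which the arm holds its last target. There are 200 camera calls.

## Task

Stand the four microscope objectives on the seats of the grey parking rail in order of height, one on each seat: the shortest on the red seat at one end, rising along the row to the tallest on the black seat at the other end. Each must stand fully on its seat and be let go. Never tip an objective over, and leave the Petri dish and the specimen jar where they are.

Things in the scene. Friction and masses are not known exactly. Their poses are not given: they have to be found in the camera images.
- obj_yellow: Shortest objective of the four: an upright round metal barrel, 30 mm in diameter and 34 mm tall, with a yellow shoulder ring around its top (the top 8 mm narrow to 22 mm); about 80 g. Origin at the centre of its flat underside, z up along its axis. Stands loose on the bench (z = 0) at the start.
- obj_green: Second shortest objective of the four: an upright round metal barrel, 30 mm in diameter and 46 mm tall, with a green shoulder ring around its top (the top 8 mm narrow to 22 mm); about 110 g. Origin at the centre of its flat underside, z up along its axis. Stands loose on the bench (z = 0) at the start.
- obj_blue: Second tallest objective of the four: an upright round metal barrel, 30 mm in diameter and 58 mm tall, with a blue shoulder ring around its top (the top 8 mm narrow to 22 mm); about 140 g. Origin at the centre of its flat underside, z up along its axis. Stands loose on the bench (z = 0) at the start.
- obj_white: Tallest objective of the four: an upright round metal barrel, 30 mm in diameter and 70 mm tall, with a white shoulder ring around its top (the top 8 mm narrow to 22 mm); about 170 g. Origin at the centre of its flat underside, z up along its axis. Stands loose on the bench (z = 0) at the start.
- seat_red: The red seat, at one end of the row (either end: it changes places with the black one). The four seats lie in a straight row, 70 mm centre to centre, that runs roughly away from the robot. Flat disc, 50 mm in diameter, 4 mm thick, fixed on a grey rail 290 x 56 mm, 8 mm high, so its top is 12 mm above the bench. Origin at the centre of the disc's underside (8 mm above the bench).
- seat_black: The black seat, at the end of the row opposite the red one. Flat disc, 50 mm in diameter, 4 mm thick, fixed on a grey rail 290 x 56 mm, 8 mm high, so its top is 12 mm above the bench. Origin at the centre of the disc's underside (8 mm above the bench).
- seat_mid_near: White seat in the middle of the row, the one of the two white ones nearer the robot; which of the two is next to the red seat varies. Flat disc, 50 mm in diameter, 4 mm thick, fixed on a grey rail 290 x 56 mm, 8 mm high, so its top is 12 mm above the bench. Origin at the centre of the disc's underside (8 mm above the bench).
- seat_mid_far: White seat in the middle of the row, the one of the two white ones farther from the robot. Flat disc, 50 mm in diameter, 4 mm thick, fixed on a grey rail 290 x 56 mm, 8 mm high, so its top is 12 mm above the bench. Origin at the centre of the disc's underside (8 mm above the bench).
- petri: Closed Petri dish, pale rim and tan top, 90 mm in diameter, 16 mm high, loose on the bench at the robot's right; to be left alone. Origin at the centre of its underside.
- jar: Amber specimen jar with a white cap, 48 mm in diameter, 85 mm tall, loose on the bench at the robot's left; to be left alone. Origin at the centre of its underside.
Mind the look-alikes: they are no part of the job. Leave any orange or pink look-alike of the obj_white alone.

How it is judged:
By the outcome, as a careful person would: the job done as asked, in the order asked, and still so for the second after the job is handed in, with the robot touching nothing.
It also fails if it takes over 104 s, if anything falls off the work surface, if the arm or the gripper's body presses on something with over 40 N, if the wrist force passes 120 N, or if a joint passes its speed limit or range.

## Working session

There is one attempt and no reset: what is moved stays moved. The work goes in short steps, Python scripts to look and compute and a tool call to move; the robot and the scene stay as the last step left them, time stands still between calls to the robot, and variables do not carry over. Pictures are saved under pics/ and viewed, at most 14 in all, crops included, and the job is handed in when it is done.

Besides the shell and the picture viewer there is one more tool, called after ">>>" as a command line: name --argument value ..., lists and objects as JSON in quotes. jog_arm: Moves the arm, as the interface text tells. Its arguments: {"type":"object","properties":{"targets":{"type":"array","items":{"type":"object","properties":{"fingers":{"type":"number"},"dx":{"type":"number"},"dy":{"type":"number"},"dz":{"type":"number"},"wx":{"type":"number"},"wy":{"type":"number"},"wz":{"type":"number"}}}},"force":{"type":"number"}},"required":["targets"]}

```bash
mkdir -p pics; python3 - <<'E'
from station import ctrl
import cv2,numpy as np
np.set_printoptions(precision=4,suppress=True)
print(ctrl.observe())
for n in("top","scene"):
    im=ctrl.snapshot(n);cv2.imwrite(f"pics/{n}0.png",im[:,:,::-1]);print(n,ctrl.camera_params(n))
print(ctrl.camera_params("wrist"))
E
```

```text
{'clock': 0.0, 'joint_pos': array([-1.3191,  0.088 ,  1.3723, -0.    ,  1.6836, -0.1031]), 'dq': array([ 0.0013, -0.0001,  0.0005,  0.0001,  0.0005,  0.0021]), 'joint_efforts': array([  0.0003, -35.1863, -31.3268,  -0.0003,   0.011 ,  -0.    ]), 'position': array([ 0.1909, -0.5153,  0.2441]), 'tcp_rot': array([ 0.9843,  0.1765, -0.0001, -0.0011]), 'wrist_force': array([-0.2029,  0.1937, -0.7508]), 'moment': array([-0.0021,  0.0052,  0.019 ]), 'grasp_force': 0.0, 'opening': 0.0851148637153528}
top {'K': array([[556.7802,   0.    , 320.7508],
       [  0.    , 556.7802, 235.9627],
       [  0.    ,   0.    ,   1.    ]]), 'view': array([[ 0.0283, -0.9994,  0.0182, -0.0332],
       [-0.9955, -0.0298, -0.0897,  0.5635],
       [ 0.0902, -0.0156, -0.9958,  1.2888],
       [ 0.    ,  0.    ,  0.    ,  1.    ]])}
scene {'K': array([[587.9001,   0.    , 327.173 ],
       [  0.    , 587.9001, 241.4882],
       [  0.    ,   0.    ,   1.    ]]), 'view': array([[-0.4014,  0.9158,  0.011 ,  0.2396],
       [ 0.6796,  0.3059, -0.6667, -0.3413],
       [-0.614 , -0.2601, -0.7452,  1.5935],
       [ 0.    ,  0.    ,  0.    ,  1.    ]])}
{'K': array([[371.6483,   0.    , 317.4086],
       [  0.    , 371.6483, 238.4124],
       [  0.    ,   0.    ,   1.    ]]), 'mount': array([[-0.0004, -0.9633, -0.2684,  0.0674],
       [ 1.    , -0.0006,  0.0006,  0.0008],
       [-0.0007, -0.2684,  0.9633, -0.1289],
       [ 0.    ,  0.    ,  0.    ,  1.    ]])}
```

View pics/top0.png

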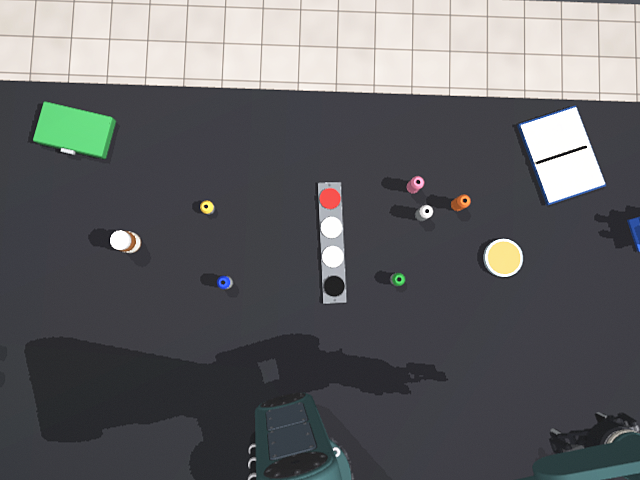

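View pics/scene0.png

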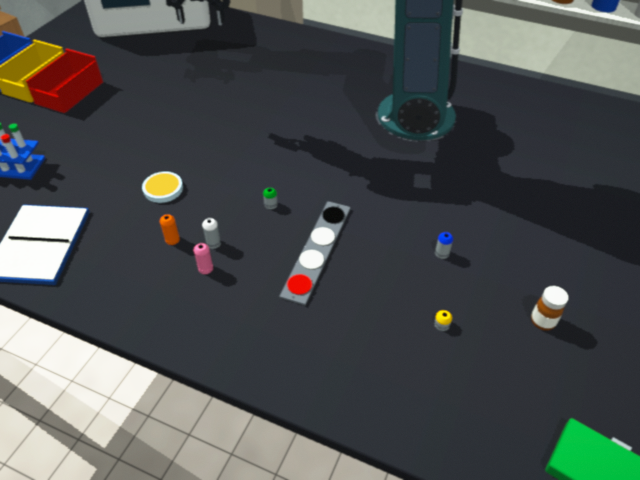

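```bash
cat > h.py <<'E'
from station import ctrl
import cv2,numpy as np
from scipy.spatial.transform import Rotation as R
np.set_printoptions(precision=4,suppress=True)
def plane(name,u,v,z):
    c=ctrl.camera_params(name);V=c["view"];Rm=V[:3,:3]
    d=Rm.T@np.linalg.inv(c["K"])@[u,v,1];o=-Rm.T@V[:3,3]
    return (o+d*(z-o[2])/d[2])[:2]
def goal(xy,z,yaw):
    """rows shift (mm, tool axes) and wx wy wz (deg) from current pose to xyz, tool down, tool-x at yaw deg"""
    s=ctrl.observe();R0=R.from_quat(s["tcp_rot"])
    Rg=R.from_matrix(np.c_[[np.cos(np.radians(yaw)),np.sin(np.radians(yaw)),0],[np.sin(np.radians(yaw)),-np.cos(np.radians(yaw)),0],[0,0,-1]])
    print("d",R0.inv().apply(np.r_[xy,z]-s["position"])*1000,"w",(R0.inv()*Rg).as_rotvec(degrees=True),"pos",s["position"],"q",s["joint_pos"])
E
python3 - <<'E'
from h import *
for n,S in {"top":{"yellow":(207,207,.034),"blue":(225,282,.058),"green":(398,280,.046),"white":(425,212,.07),"pink":(416,184,.07),"orange":(461,202,.07),"red":(330,198,.012),"far":(331,227,.012),"near":(333,257,.012),"black":(334,286,.012)},
 "scene":{"yellow":(444,320,.034),"blue":(445,238,.058),"green":(270,191,.046),"white":(210,223,.07),"red":(299,285,.012),"far":(312,259,.012),"near":(322,236,.012),"black":(333,215,.012)}}.items():
    im=cv2.imread(f"pics/{n}0.png");hsv=cv2.cvtColor(im,cv2.COLOR_BGR2HSV).astype(int);H,Sa,Vv=hsv[...,0],hsv[...,1],hsv[...,2]
    for k,(u,v,z) in S.items():
        hue={"yellow":27,"blue":120,"green":65,"pink":168,"orange":10}.get(k)
        if k=="red": m=(Sa>150)&((H<8)|(H>172))&(Vv>100)
        elif k=="black": m=Vv<38
        elif k in("white","far","near"): m=(Vv>195)&(Sa<40)
        else: m=(abs(H-hue)<10)&(Sa>110)&(Vv>60)
        w=20 if z<.02 else 13
        roi=np.zeros(m.shape,np.uint8);cv2.circle(roi,(u,v),w,1,-1)
        c=max(cv2.findContours((m*roi).astype(np.uint8),0,1)[0],key=cv2.contourArea)
        # dark hole
        (cx,cy),r=cv2.minEnclosingCircle(c)
        ho=""
        if z>.02:
            g=im.max(2).astype(float);f=np.zeros(m.shape,np.uint8);cv2.circle(f,(u,v),5,1,-1)
            t=np.where(f>0,np.clip(70-g,0,None),0);ys,xs=np.mgrid[:480,:640]
            if t.sum()>0: hu,hv=(t*xs).sum()/t.sum(),(t*ys).sum()/t.sum();ho=(round(hu,1),round(hv,1),plane(n,hu,hv,z))
        M=cv2.moments(c);mu,mv=M["m10"]/M["m00"],M["m01"]/M["m00"]
        print(n,k,round(mu,1),round(mv,1),cv2.contourArea(c),round(r,1),plane(n,mu,mv,z),"hole",ho)
E
```

```text
top yellow 206.1 206.6 122.0 6.8 [0.6247 0.2545] hole (np.float64(205.7), np.float64(206.0), array([0.626 , 0.2555]))
top blue 222.9 282.1 125.0 6.9 [0.4493 0.2036] hole (np.float64(222.7), np.float64(282.0), array([0.4494, 0.2041]))
top green 398.3 279.0 115.5 6.5 [ 0.4679 -0.1986] hole (np.float64(399.0), np.float64(279.0), array([ 0.4679, -0.2003]))
top white 426.1 211.3 110.0 6.4 [ 0.6244 -0.2564] hole (np.float64(426.9), np.float64(210.8), array([ 0.6255, -0.2584]))Traceback (most recent call last):
  File "<stdin>", line 21, in <module>
ZeroDivisionError: float division by zero
```

```bash
python3 - <<'E'
from h import *
for n,S in {"top":{"pink":(416,184,.07),"orange":(461,202,.07),"red":(330,198,.012),"far":(331,227,.012),"near":(333,257,.012),"black":(334,286,.012)},
 "scene":{"yellow":(444,315,.034),"blue":(445,236,.058),"green":(270,189,.046),"white":(210,221,.07),"red":(299,285,.012),"far":(312,259,.012),"near":(322,236,.012),"black":(333,215,.012)}}.items():
    im=cv2.imread(f"pics/{n}0.png");hsv=cv2.cvtColor(im,cv2.COLOR_BGR2HSV).astype(int);H,Sa,Vv=hsv[...,0],hsv[...,1],hsv[...,2];ys,xs=np.mgrid[:480,:640]
    for k,(u,v,z) in S.items():
        m={"red":(Sa>150)&((H<8)|(H>172))&(Vv>100),"black":Vv<38}.get(k,(Vv>195)&(Sa<40))
        f=np.zeros(m.shape,np.uint8);cv2.circle(f,(u,v),20 if z<.02 else 6,1,-1)
        if z>.02: t=np.where(f>0,np.clip(80-im.max(2).astype(float),0,None),0)
        else:
            c=max(cv2.findContours((m*f).astype(np.uint8),0,1)[0],key=cv2.contourArea)
            t=np.zeros(m.shape,np.uint8);cv2.drawContours(t,[c],-1,1,-1)
        a,b=(t*xs).sum()/t.sum(),(t*ys).sum()/t.sum()
        print(n,k,round(a,1),round(b,1),(t>0).sum(),plane(n,a,b,z))
E
```

```text
top pink 418.0 181.4 9 [ 0.6935 -0.2369]
top orange 464.6 200.0 9 [ 0.6533 -0.3453]
top red 329.5 198.2 320 [ 0.6571 -0.0355]
top far 331.6 227.1 388 [ 0.5874 -0.0423]
top near 332.7 256.2 387 [ 0.518  -0.0468]
top black 333.8 285.7 302 [ 0.4481 -0.0513]
scene yellow 444.3 314.2 7 [0.6244 0.255 ]
scene blue 445.3 233.8 6 [0.4448 0.2014]
scene green 270.3 186.3 42 [ 0.4548 -0.2038]
scene white 210.2 217.6 14 [ 0.6146 -0.2607]
scene red 299.2 284.0 394 [ 0.6567 -0.0358]
scene far 311.1 258.6 369 [ 0.5858 -0.0418]
scene near 322.3 235.5 331 [ 0.5161 -0.0472]
scene black 333.1 214.7 245 [ 0.4482 -0.0508]
```

```bash
python3 -c "
from h import *
goal([.468,-.2],.13,4)"
```

```text
d [ 369.2981 -199.2207  114.7158] w [-0.1159  0.0043 16.3292] pos [ 0.191  -0.5153  0.2442] q [-1.3191  0.0879  1.3721  0.      1.6836 -0.1031]
```

>>> jog_arm --targets '[{"dx":369,"dy":-199,"dz":60,"wz":16.3,"fingers":80},{"dx":369,"dy":-199,"dz":60,"wz":16.3,"fingers":80},{"dx":369,"dy":-199,"dz":60,"wz":16.3,"fingers":80},{"dx":369,"dy":-199,"dz":60,"wz":16.3,"fingers":80},{"dx":369,"dy":-199,"dz":60,"wz":16.3,"fingers":80},{"dx":369,"dy":-199,"dz":60,"wz":16.3,"fingers":80},{"dx":369,"dy":-199,"dz":114,"wz":16.3,"fingers":80},{"dx":369,"dy":-199,"dz":114,"wz":16.3,"fingers":80},{"dx":369,"dy":-199,"dz":114,"wz":16.3,"fingers":80},{"dx":369,"dy":-199,"dz":114,"wz":16.3,"fingers":80},{"dx":369,"dy":-199,"dz":114,"wz":16.3,"fingers":80},{"dx":369,"dy":-199,"dz":114,"wz":16.3,"fingers":80}]' --force 40

```text
validation failed for argument at $.ta...
```

```bash
python3 -c "
from h import *
goal([.468,-.2],.022,4)
cv2.imwrite('pics/w1.png',ctrl.snapshot('wrist')[:,:,::-1])
print(ctrl.observe()['clock'])"
```

```text
d [ 369.2751 -199.004   222.7156] w [-0.1159  0.0043 16.3292] pos [ 0.191  -0.5153  0.2442] q [-1.3191  0.0879  1.3721  0.      1.6836 -0.1031]
0.15
```

View pics/w1.png

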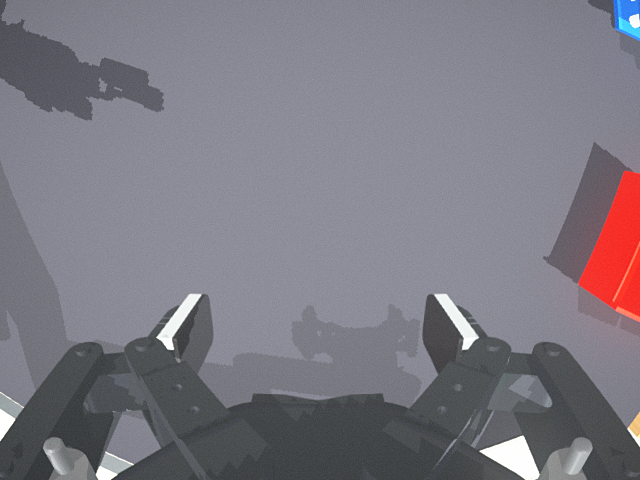

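The picture shows only empty bench and the open fingers (pads near (185,320) and (450,320)): the move was refused. I'll try again with every field filled in.

>>> jog_arm --targets '[{"dx":40,"dy":-20,"dz":0,"wx":0,"wy":0,"wz":5,"fingers":80}]' --force 40

```text
clock: 0.23
position: [0.2159, -0.4886, 0.2437]
tcp_rot: [0.992, 0.129, -0.002, 0.0]
wrist_force: [1.4, 0.7, 0.6]
opening: 0.0757
grasp_force: 0.0
```

>>> jog_arm --targets '[{"dx":312,"dy":-208,"dz":60,"wx":0,"wy":0,"wz":11.3,"fingers":80},{"dx":312,"dy":-208,"dz":60,"wx":0,"wy":0,"wz":11.3,"fingers":80},{"dx":312,"dy":-208,"dz":60,"wx":0,"wy":0,"wz":11.3,"fingers":80},{"dx":312,"dy":-208,"dz":60,"wx":0,"wy":0,"wz":11.3,"fingers":80},{"dx":312,"dy":-208,"dz":60,"wx":0,"wy":0,"wz":11.3,"fingers":80},{"dx":312,"dy":-208,"dz":60,"wx":0,"wy":0,"wz":11.3,"fingers":80},{"dx":312,"dy":-208,"dz":114,"wx":0,"wy":0,"wz":11.3,"fingers":80},{"dx":312,"dy":-208,"dz":114,"wx":0,"wy":0,"wz":11.3,"fingers":80},{"dx":312,"dy":-208,"dz":114,"wx":0,"wy":0,"wz":11.3,"fingers":80},{"dx":312,"dy":-208,"dz":114,"wx":0,"wy":0,"wz":11.3,"fingers":80},{"dx":312,"dy":-208,"dz":114,"wx":0,"wy":0,"wz":11.3,"fingers":80},{"dx":312,"dy":-208,"dz":114,"wx":0,"wy":0,"wz":11.3,"fingers":80}]' --force 40

```text
clock: 1.23
position: [0.4651, -0.201, 0.1299]
tcp_rot: [0.999, 0.037, -0.002, -0.001]
wrist_force: [-0.4, -0.2, 0.3]
opening: 0.0681
grasp_force: 0.0
```

```bash
python3 -c "
from h import *
goal([.468,-.2],.022,4)
cv2.imwrite('pics/w2.png',ctrl.snapshot('wrist')[:,:,::-1])"
```

```text
d [  3.2913  -0.6971 107.8892] w [-0.0707  0.172   0.1894] pos [ 0.4651 -0.201   0.1299] q [-0.5195  0.0459  1.6462 -0.0007  1.4527  0.9782]
```

View pics/w2.png

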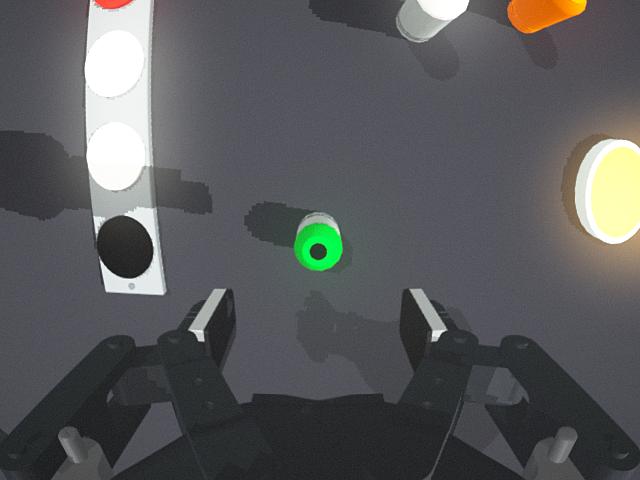

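The wrist view shows the green objective with its hole at (318,251), centred between the pads. I'll check its position with a ray.

```bash
cat >> h.py <<'E'
def wrist(u,v,z):
    c=ctrl.camera_params("wrist");s=ctrl.observe();K=c["K"];M=c["mount"]
    p=np.array([u-K[0,2],v-K[1,2]])/K[0,0];t=np.hypot(*p);d=np.r_[p/t*np.sin(t),np.cos(t)]
    Rt=R.from_quat(s["tcp_rot"]).as_matrix();d=Rt@M[:3,:3]@d;o=Rt@M[:3,3]+s["position"]
    return (o+d*(z-o[2])/d[2])[:2]
E
python3 -c "
from h import *
print(wrist(318,251,.046),wrist(125,246,.012))"
```

```text
[ 0.4654 -0.2037] [ 0.4474 -0.0568]
```

>>> jog_arm --targets '[{"dx":2,"dy":0,"dz":60,"wx":0,"wy":0,"wz":0,"fingers":80},{"dx":2,"dy":0,"dz":90,"wx":0,"wy":0,"wz":0,"fingers":80},{"dx":2,"dy":0,"dz":107,"wx":0,"wy":0,"wz":0,"fingers":80},{"dx":2,"dy":0,"dz":107,"wx":0,"wy":0,"wz":0,"fingers":80},{"dx":2,"dy":0,"dz":107,"wx":0,"wy":0,"wz":0,"fingers":20},{"dx":2,"dy":0,"dz":107,"wx":0,"wy":0,"wz":0,"fingers":20},{"dx":2,"dy":0,"dz":107,"wx":0,"wy":0,"wz":0,"fingers":20},{"dx":2,"dy":0,"dz":107,"wx":0,"wy":0,"wz":0,"fingers":20},{"dx":2,"dy":0,"dz":107,"wx":0,"wy":0,"wz":0,"fingers":20},{"dx":2,"dy":0,"dz":107,"wx":0,"wy":0,"wz":0,"fingers":20},{"dx":2,"dy":0,"dz":107,"wx":0,"wy":0,"wz":0,"fingers":20}]' --force 40

```text
clock: 2.2
position: [0.4696, -0.2036, 0.0278]
tcp_rot: [0.999, 0.035, 0.003, 0.002]
wrist_force: [-0.6, -0.1, 6.7]
opening: 0.0289
grasp_force: 39.9
```

```bash
python3 -c "
from h import *
goal([.5872,-.0413],.0345,4)"
```

```text
d [ 128.8017 -153.621    -6.6577] w [ 0.2464 -0.3009  0.034 ] pos [ 0.4696 -0.2036  0.0278] q [-0.5196  0.1494  1.7531 -0.0007  1.2323  0.981 ]
```

>>> jog_arm --targets '[{"dx":0,"dy":0,"dz":-30,"wx":0,"wy":0,"wz":0,"fingers":20},{"dx":0,"dy":0,"dz":-70,"wx":0,"wy":0,"wz":0,"fingers":20},{"dx":26,"dy":-30,"dz":-70,"wx":0,"wy":0,"wz":0,"fingers":20},{"dx":52,"dy":-60,"dz":-70,"wx":0,"wy":0,"wz":0,"fingers":20},{"dx":78,"dy":-90,"dz":-70,"wx":0,"wy":0,"wz":0,"fingers":20},{"dx":105,"dy":-120,"dz":-70,"wx":0,"wy":0,"wz":0,"fingers":20},{"dx":132,"dy":-151,"dz":-70,"wx":0,"wy":0,"wz":0,"fingers":20},{"dx":132,"dy":-151,"dz":-70,"wx":0,"wy":0,"wz":0,"fingers":20},{"dx":132,"dy":-151,"dz":-70,"wx":0,"wy":0,"wz":0,"fingers":20},{"dx":132,"dy":-151,"dz":-70,"wx":0,"wy":0,"wz":0,"fingers":20}]' --force 40

```text
clock: 3.03
position: [0.5885, -0.0423, 0.0947]
tcp_rot: [0.999, 0.036, 0.0, 0.0]
wrist_force: [-0.3, -0.7, -1.1]
opening: 0.0288
grasp_force: 39.9
```

```bash
python3 -c "
from h import *
goal([.5872,-.0413],.041,4)
cv2.imwrite('pics/w3.png',ctrl.snapshot('wrist')[:,:,::-1])"
```

```text
d [-1.223  -1.1284 53.722 ] w [ 0.0559 -0.0088  0.0837] pos [ 0.5885 -0.0423  0.0947] q [-0.1673  0.2498  1.4875 -0.0009  1.4039  1.3323]
```

View pics/w3.png

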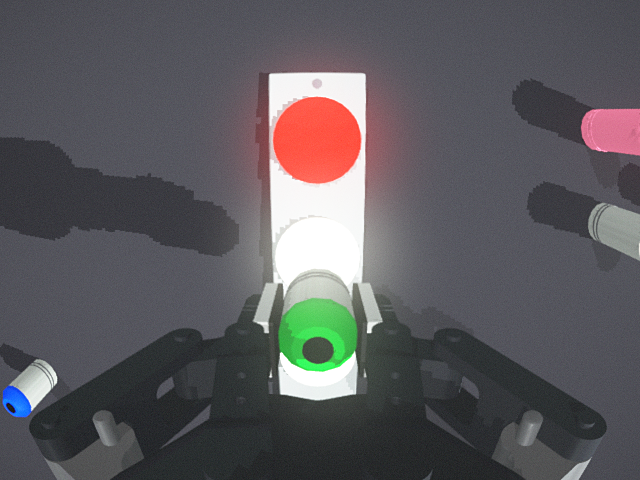

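Green is held upright. Red seat is at (317,140), the first white seat at (317,255), and another white seat lies below the barrel at about (317,365). I'll check which seat is under it.

```bash
python3 -c "
from h import *
print(wrist(317,140,.012),wrist(317,255,.012),wrist(317,350,.092-.005))
s=ctrl.observe();print(s['clock'],s['position'],s['wrist_force'])"
```

```text
[ 0.6542 -0.0392] [ 0.5866 -0.0439] [ 0.568  -0.0451]
3.0833 [ 0.5881 -0.0429  0.0946] [-0.2386 -0.0909 -1.0288]
```

>>> jog_arm --targets '[{"dx":-1,"dy":-1,"dz":30,"wx":0,"wy":0,"wz":0,"fingers":20},{"dx":-1,"dy":-1,"dz":45,"wx":0,"wy":0,"wz":0,"fingers":20},{"dx":-1,"dy":-1,"dz":51,"wx":0,"wy":0,"wz":0,"fingers":20},{"dx":-1,"dy":-1,"dz":54,"wx":0,"wy":0,"wz":0,"fingers":20},{"dx":-1,"dy":-1,"dz":54,"wx":0,"wy":0,"wz":0,"fingers":20},{"dx":-1,"dy":-1,"dz":54,"wx":0,"wy":0,"wz":0,"fingers":20}]' --force 40

```text
clock: 3.58
position: [0.5882, -0.0422, 0.0415]
tcp_rot: [0.999, 0.035, 0.001, 0.0]
wrist_force: [0.4, -0.4, -1.3]
opening: 0.0284
grasp_force: 40.1
```

>>> jog_arm --targets '[{"dx":-1,"dy":0,"dz":2,"wx":0,"wy":0,"wz":0,"fingers":20},{"dx":-1,"dy":0,"dz":2,"wx":0,"wy":0,"wz":0,"fingers":20},{"dx":-1,"dy":0,"dz":2,"wx":0,"wy":0,"wz":0,"fingers":75},{"dx":-1,"dy":0,"dz":2,"wx":0,"wy":0,"wz":0,"fingers":75},{"dx":-1,"dy":0,"dz":2,"wx":0,"wy":0,"wz":0,"fingers":75},{"dx":-1,"dy":0,"dz":2,"wx":0,"wy":0,"wz":0,"fingers":75},{"dx":-1,"dy":0,"dz":2,"wx":0,"wy":0,"wz":0,"fingers":75},{"dx":-1,"dy":0,"dz":-20,"wx":0,"wy":0,"wz":0,"fingers":75},{"dx":-1,"dy":0,"dz":-60,"wx":0,"wy":0,"wz":0,"fingers":75},{"dx":-1,"dy":0,"dz":-100,"wx":0,"wy":0,"wz":0,"fingers":75},{"dx":-1,"dy":0,"dz":-100,"wx":0,"wy":0,"wz":0,"fingers":75}]' --force 40

```text
clock: 4.5
position: [0.5913, -0.0421, 0.1505]
tcp_rot: [0.999, 0.035, 0.009, 0.002]
wrist_force: [1.1, -0.9, 2.3]
opening: 0.064
grasp_force: 0.0
```

```bash
python3 -c "
from h import *
goal([.6255,-.258],.14,4)
goal([.625,.255],.14,4)
cv2.imwrite('pics/w4.png',ctrl.snapshot('wrist')[:,:,::-1])"
```

```text
d [ 18.684  217.7521  11.7274] w [ 0.2377 -0.9687  0.0399] pos [ 0.5913 -0.0421  0.1505] q [-0.1666  0.2062  1.4253 -0.0001  1.4927  1.3337]
d [  54.3392 -294.0053   10.2039] w [ 0.2377 -0.9687  0.0399] pos [ 0.5913 -0.0421  0.1505] q [-0.1666  0.2062  1.4253 -0.0001  1.4927  1.3337]
```

View pics/w4.png

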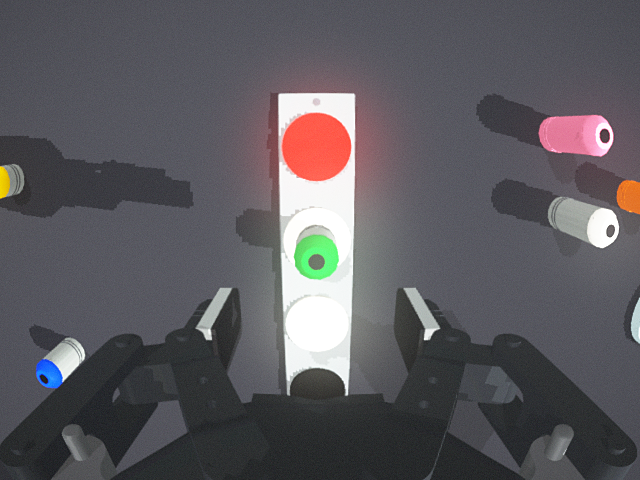

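Green stands on the white seat next to the red (hole at (316,262), seat centre about (317,240), with parallax). Next is yellow.

>>> jog_arm --targets '[{"dx":8,"dy":-40,"dz":0,"wx":0,"wy":0,"wz":0,"fingers":75},{"dx":16,"dy":-80,"dz":0,"wx":0,"wy":0,"wz":0,"fingers":75},{"dx":24,"dy":-120,"dz":0,"wx":0,"wy":0,"wz":0,"fingers":75},{"dx":32,"dy":-160,"dz":0,"wx":0,"wy":0,"wz":0,"fingers":75},{"dx":40,"dy":-200,"dz":0,"wx":0,"wy":0,"wz":0,"fingers":75},{"dx":48,"dy":-240,"dz":0,"wx":0,"wy":0,"wz":0,"fingers":75},{"dx":56,"dy":-280,"dz":0,"wx":0,"wy":0,"wz":0,"fingers":75},{"dx":59,"dy":-294,"dz":0,"wx":0,"wy":0,"wz":0,"fingers":75},{"dx":59,"dy":-294,"dz":30,"wx":0,"wy":0,"wz":0,"fingers":75},{"dx":59,"dy":-294,"dz":50,"wx":0,"wy":0,"wz":0,"fingers":75},{"dx":59,"dy":-294,"dz":50,"wx":0,"wy":0,"wz":0,"fingers":75},{"dx":59,"dy":-294,"dz":50,"wx":0,"wy":0,"wz":0,"fingers":75}]' --force 40

```text
clock: 5.55
position: [0.623, 0.2553, 0.0873]
tcp_rot: [0.999, 0.035, -0.003, 0.001]
wrist_force: [0.2, -0.0, -0.2]
opening: 0.0642
grasp_force: 0.0
```

```bash
python3 -c "
from h import *
goal([.625,.255],.02,4)
im=ctrl.snapshot('wrist');h=cv2.cvtColor(im,cv2.COLOR_RGB2HSV);m=cv2.inRange(h,(20,120,80),(35,255,255))
c=max(cv2.findContours(m,0,1)[0],key=cv2.contourArea);f=cv2.drawContours(np.zeros_like(m),[c],-1,255,-1)
k=cv2.moments(((f>0)&(im.max(2)<70)).astype(np.uint8),True);u,v=k['m10']/k['m00'],k['m01']/k['m00']
print(u,v,k['m00'],wrist(u,v,.034))"
```

```text
d [ 2.3875  0.3369 67.2387] w [0.0965 0.3395 0.0233] pos [0.623  0.2553 0.0873] q [ 0.3049  0.4352  1.2595 -0.0003  1.453   1.8055]Traceback (most recent call last):
  File "<string>", line 6, in <module>
    k=cv2.moments(((f>0)&(im.max(2)<70)).astype(np.uint8),True);u,v=k['m10']/k['m00'],k['m01']/k['m00']
                                                                    ~~~~~~~~^~~~~~~~~
ZeroDivisionError: float division by zero
```

>>> jog_arm --targets '[{"dx":2,"dy":0,"dz":35,"wx":0,"wy":0,"wz":0,"fingers":75},{"dx":2,"dy":0,"dz":58,"wx":0,"wy":0,"wz":0,"fingers":75},{"dx":2,"dy":0,"dz":68,"wx":0,"wy":0,"wz":0,"fingers":75},{"dx":2,"dy":0,"dz":69,"wx":0,"wy":0,"wz":0,"fingers":75},{"dx":2,"dy":0,"dz":69,"wx":0,"wy":0,"wz":0,"fingers":20},{"dx":2,"dy":0,"dz":69,"wx":0,"wy":0,"wz":0,"fingers":20},{"dx":2,"dy":0,"dz":69,"wx":0,"wy":0,"wz":0,"fingers":20},{"dx":2,"dy":0,"dz":69,"wx":0,"wy":0,"wz":0,"fingers":20},{"dx":2,"dy":0,"dz":69,"wx":0,"wy":0,"wz":0,"fingers":20},{"dx":2,"dy":0,"dz":69,"wx":0,"wy":0,"wz":0,"fingers":20},{"dx":2,"dy":0,"dz":69,"wx":0,"wy":0,"wz":0,"fingers":20}]' --force 40

```text
clock: 6.52
position: [0.6285, 0.2566, 0.0245]
tcp_rot: [0.999, 0.035, 0.003, -0.001]
wrist_force: [0.2, -0.1, 5.8]
opening: 0.0287
grasp_force: 40.0
```

```bash
python3 -c "
from h import *
goal([.657,-.036],.1,4)
cv2.imwrite('pics/w5.png',ctrl.snapshot('wrist')[:,:,::-1])"
```

```text
d [  8.2661 293.8334 -75.7269] w [-0.0505 -0.3103  0.0286] pos [0.6285 0.2566 0.0245] q [ 0.3044  0.4911  1.3125 -0.0004  1.3326  1.8049]
```

View pics/w5.png

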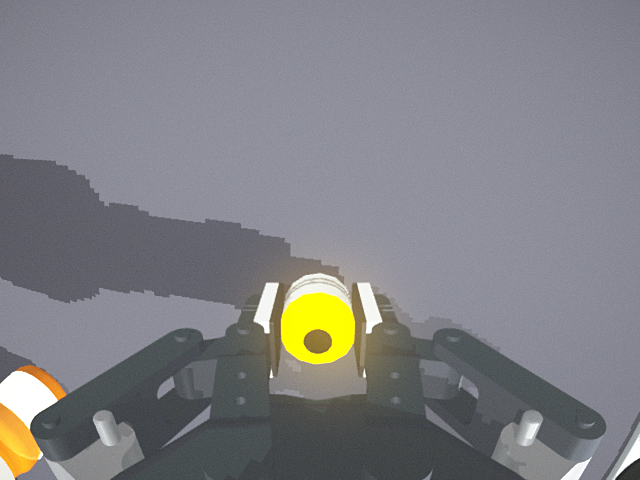

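Yellow is gripped upright between the pads (hole at (317,341)).

>>> jog_arm --targets '[{"dx":0,"dy":0,"dz":-30,"wx":0,"wy":0,"wz":0,"fingers":20},{"dx":0,"dy":20,"dz":-65,"wx":0,"wy":0,"wz":0,"fingers":20},{"dx":2,"dy":60,"dz":-70,"wx":0,"wy":0,"wz":0,"fingers":20},{"dx":4,"dy":100,"dz":-70,"wx":0,"wy":0,"wz":0,"fingers":20},{"dx":6,"dy":140,"dz":-70,"wx":0,"wy":0,"wz":0,"fingers":20},{"dx":8,"dy":180,"dz":-70,"wx":0,"wy":0,"wz":0,"fingers":20},{"dx":10,"dy":220,"dz":-70,"wx":0,"wy":0,"wz":0,"fingers":20},{"dx":12,"dy":260,"dz":-70,"wx":0,"wy":0,"wz":0,"fingers":20},{"dx":12,"dy":285,"dz":-70,"wx":0,"wy":0,"wz":0,"fingers":20},{"dx":12,"dy":292,"dz":-70,"wx":0,"wy":0,"wz":0,"fingers":20},{"dx":12,"dy":292,"dz":-70,"wx":0,"wy":0,"wz":0,"fingers":20},{"dx":12,"dy":292,"dz":-70,"wx":0,"wy":0,"wz":0,"fingers":20}]' --force 40

```text
clock: 7.57
position: [0.659, -0.0337, 0.0912]
tcp_rot: [0.999, 0.035, -0.0, -0.001]
wrist_force: [0.5, -0.0, -1.9]
opening: 0.0284
grasp_force: 39.7
```

```bash
python3 -c "
from h import *
goal([.657,-.036],.0375,4)"
```

```text
d [-2.0946  2.2385 53.6838] w [-0.0678  0.0166  0.0034] pos [ 0.659  -0.0337  0.0912] q [-0.1375  0.4     1.2999  0.0011  1.4423  1.3633]
```

>>> jog_arm --targets '[{"dx":-2,"dy":2,"dz":30,"wx":0,"wy":0,"wz":0,"fingers":20},{"dx":-2,"dy":2,"dz":45,"wx":0,"wy":0,"wz":0,"fingers":20},{"dx":-2,"dy":2,"dz":51,"wx":0,"wy":0,"wz":0,"fingers":20},{"dx":-2,"dy":2,"dz":53,"wx":0,"wy":0,"wz":0,"fingers":20},{"dx":-2,"dy":2,"dz":53,"wx":0,"wy":0,"wz":0,"fingers":20},{"dx":-2,"dy":2,"dz":53,"wx":0,"wy":0,"wz":0,"fingers":20}]' --force 40

```text
clock: 8.07
position: [0.6582, -0.0355, 0.0396]
tcp_rot: [0.999, 0.036, 0.001, 0.0]
wrist_force: [0.8, 0.1, -0.3]
opening: 0.0282
grasp_force: 39.7
```

>>> jog_arm --targets '[{"dx":-1,"dy":0,"dz":2,"wx":0,"wy":0,"wz":0,"fingers":20},{"dx":-1,"dy":0,"dz":2,"wx":0,"wy":0,"wz":0,"fingers":20},{"dx":-1,"dy":0,"dz":2,"wx":0,"wy":0,"wz":0,"fingers":20},{"dx":-1,"dy":0,"dz":2,"wx":0,"wy":0,"wz":0,"fingers":75},{"dx":-1,"dy":0,"dz":2,"wx":0,"wy":0,"wz":0,"fingers":75},{"dx":-1,"dy":0,"dz":2,"wx":0,"wy":0,"wz":0,"fingers":75},{"dx":-1,"dy":0,"dz":2,"wx":0,"wy":0,"wz":0,"fingers":75},{"dx":-1,"dy":0,"dz":-20,"wx":0,"wy":0,"wz":0,"fingers":75},{"dx":-1,"dy":0,"dz":-60,"wx":0,"wy":0,"wz":0,"fingers":75},{"dx":-1,"dy":0,"dz":-100,"wx":0,"wy":0,"wz":0,"fingers":75},{"dx":-1,"dy":0,"dz":-100,"wx":0,"wy":0,"wz":0,"fingers":75},{"dx":-1,"dy":0,"dz":-100,"wx":0,"wy":0,"wz":0,"fingers":75}]' --force 40

```text
clock: 9.07
position: [0.6587, -0.0368, 0.1435]
tcp_rot: [0.999, 0.035, 0.005, 0.001]
wrist_force: [-1.0, -0.1, -0.8]
opening: 0.064
grasp_force: 0.0
```

```bash
python3 -c "
from h import *
goal([.449,.204],.1,4)
cv2.imwrite('pics/w6.png',ctrl.snapshot('wrist')[:,:,::-1])"
```

```text
d [-192.6819 -255.0553   41.1783] w [ 0.1208 -0.536   0.0276] pos [ 0.6587 -0.0368  0.1435] q [-0.1417  0.3606  1.2457 -0.0001  1.5256  1.3588]
```

View pics/w6.png

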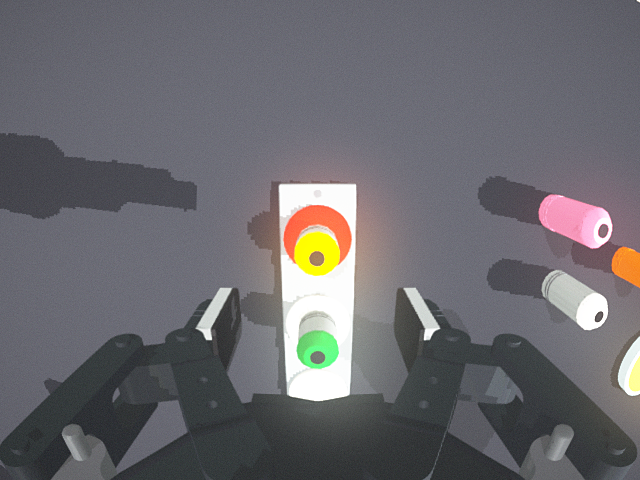

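Yellow stands on the red seat (hole at (317,258)) and green beside it (hole at (317,357)). Next is blue.

>>> jog_arm --targets '[{"dx":-24,"dy":-32,"dz":0,"wx":0,"wy":0,"wz":0,"fingers":75},{"dx":-48,"dy":-64,"dz":0,"wx":0,"wy":0,"wz":0,"fingers":75},{"dx":-72,"dy":-96,"dz":0,"wx":0,"wy":0,"wz":0,"fingers":75},{"dx":-96,"dy":-128,"dz":0,"wx":0,"wy":0,"wz":0,"fingers":75},{"dx":-120,"dy":-160,"dz":0,"wx":0,"wy":0,"wz":0,"fingers":75},{"dx":-144,"dy":-192,"dz":0,"wx":0,"wy":0,"wz":0,"fingers":75},{"dx":-168,"dy":-224,"dz":0,"wx":0,"wy":0,"wz":0,"fingers":75},{"dx":-188,"dy":-248,"dz":0,"wx":0,"wy":0,"wz":0,"fingers":75},{"dx":-191,"dy":-254,"dz":20,"wx":0,"wy":0,"wz":0,"fingers":75},{"dx":-191,"dy":-254,"dz":40,"wx":0,"wy":0,"wz":0,"fingers":75},{"dx":-191,"dy":-254,"dz":40,"wx":0,"wy":0,"wz":0,"fingers":75},{"dx":-191,"dy":-254,"dz":40,"wx":0,"wy":0,"wz":0,"fingers":75}]' --force 40

```text
clock: 10.12
position: [0.4459, 0.2029, 0.0957]
tcp_rot: [0.999, 0.035, -0.003, 0.001]
wrist_force: [-0.4, -0.4, 0.4]
opening: 0.0642
grasp_force: 0.0
```

```bash
python3 -c "
from h import *
goal([.449,.204],.028,4)
cv2.imwrite('pics/w7.png',ctrl.snapshot('wrist')[:,:,::-1])"
```

```text
d [ 3.5824 -0.9749 67.6819] w [0.0977 0.3437 0.0456] pos [0.4459 0.2029 0.0957] q [ 0.3114  0.0387  1.7252 -0.0002  1.3839  1.8117]
```

View pics/w7.png

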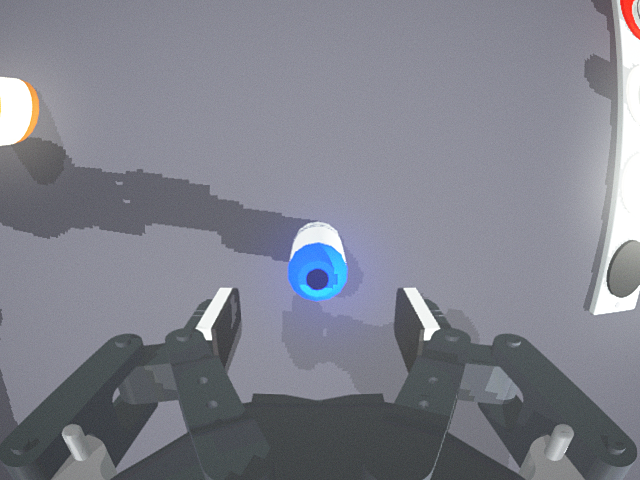

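Blue's hole is at (317,279), centred between the pads. I'll descend and grip.

>>> jog_arm --targets '[{"dx":3,"dy":-1,"dz":35,"wx":0,"wy":0,"wz":0,"fingers":75},{"dx":3,"dy":-1,"dz":58,"wx":0,"wy":0,"wz":0,"fingers":75},{"dx":3,"dy":-1,"dz":68,"wx":0,"wy":0,"wz":0,"fingers":75},{"dx":3,"dy":-1,"dz":68,"wx":0,"wy":0,"wz":0,"fingers":75},{"dx":3,"dy":-1,"dz":68,"wx":0,"wy":0,"wz":0,"fingers":20},{"dx":3,"dy":-1,"dz":68,"wx":0,"wy":0,"wz":0,"fingers":20},{"dx":3,"dy":-1,"dz":68,"wx":0,"wy":0,"wz":0,"fingers":20},{"dx":3,"dy":-1,"dz":68,"wx":0,"wy":0,"wz":0,"fingers":20},{"dx":3,"dy":-1,"dz":68,"wx":0,"wy":0,"wz":0,"fingers":20},{"dx":3,"dy":-1,"dz":68,"wx":0,"wy":0,"wz":0,"fingers":20},{"dx":3,"dy":-1,"dz":68,"wx":0,"wy":0,"wz":0,"fingers":20}]' --force 40

```text
clock: 11.08
position: [0.4526, 0.205, 0.0326]
tcp_rot: [0.999, 0.035, 0.002, -0.0]
wrist_force: [0.3, -1.2, 6.1]
opening: 0.0291
grasp_force: 39.8
```

```bash
python3 -c "
from h import *
goal([.5175,-.0465],.1,4)"
```

```text
d [ 47.346  255.4055 -67.3138] w [-0.0242 -0.2672  0.0322] pos [0.4526 0.205  0.0326] q [ 0.3116  0.1137  1.7828 -0.0007  1.2405  1.8122]
```

>>> jog_arm --targets '[{"dx":0,"dy":0,"dz":-30,"wx":0,"wy":0,"wz":0,"fingers":20},{"dx":0,"dy":20,"dz":-65,"wx":0,"wy":0,"wz":0,"fingers":20},{"dx":8,"dy":58,"dz":-75,"wx":0,"wy":0,"wz":0,"fingers":20},{"dx":16,"dy":96,"dz":-75,"wx":0,"wy":0,"wz":0,"fingers":20},{"dx":24,"dy":134,"dz":-75,"wx":0,"wy":0,"wz":0,"fingers":20},{"dx":32,"dy":172,"dz":-75,"wx":0,"wy":0,"wz":0,"fingers":20},{"dx":40,"dy":210,"dz":-75,"wx":0,"wy":0,"wz":0,"fingers":20},{"dx":48,"dy":240,"dz":-75,"wx":0,"wy":0,"wz":0,"fingers":20},{"dx":51,"dy":255,"dz":-75,"wx":0,"wy":0,"wz":0,"fingers":20},{"dx":51,"dy":255,"dz":-75,"wx":0,"wy":0,"wz":0,"fingers":20},{"dx":51,"dy":255,"dz":-75,"wx":0,"wy":0,"wz":0,"fingers":20},{"dx":51,"dy":255,"dz":-75,"wx":0,"wy":0,"wz":0,"fingers":20}]' --force 40

```text
clock: 12.08
position: [0.5191, -0.0453, 0.1049]
tcp_rot: [0.999, 0.035, -0.001, -0.001]
wrist_force: [0.5, 0.7, -2.0]
opening: 0.0289
grasp_force: 40.1
```

```bash
python3 -c "
from h import *
goal([.5175,-.0465],.045,4)"
```

```text
d [-1.594   1.1777 59.9068] w [-0.0607  0.0565  0.0421] pos [ 0.5191 -0.0453  0.1049] q [-0.1963  0.0954  1.6455  0.0008  1.4019  1.3038]
```

>>> jog_arm --targets '[{"dx":-2,"dy":1,"dz":35,"wx":0,"wy":0,"wz":0,"fingers":20},{"dx":-2,"dy":1,"dz":50,"wx":0,"wy":0,"wz":0,"fingers":20},{"dx":-2,"dy":1,"dz":57,"wx":0,"wy":0,"wz":0,"fingers":20},{"dx":-2,"dy":1,"dz":59,"wx":0,"wy":0,"wz":0,"fingers":20},{"dx":-2,"dy":1,"dz":59,"wx":0,"wy":0,"wz":0,"fingers":20},{"dx":-2,"dy":1,"dz":59,"wx":0,"wy":0,"wz":0,"fingers":20}]' --force 40

```text
clock: 12.58
position: [0.5186, -0.0468, 0.0475]
tcp_rot: [0.999, 0.036, 0.001, 0.0]
wrist_force: [-0.1, -0.1, -1.7]
opening: 0.0292
grasp_force: 40.2
```

>>> jog_arm --targets '[{"dx":-1,"dy":0,"dz":2,"wx":0,"wy":0,"wz":0,"fingers":20},{"dx":-1,"dy":0,"dz":2,"wx":0,"wy":0,"wz":0,"fingers":20},{"dx":-1,"dy":0,"dz":2,"wx":0,"wy":0,"wz":0,"fingers":20},{"dx":-1,"dy":0,"dz":2,"wx":0,"wy":0,"wz":0,"fingers":75},{"dx":-1,"dy":0,"dz":2,"wx":0,"wy":0,"wz":0,"fingers":75},{"dx":-1,"dy":0,"dz":2,"wx":0,"wy":0,"wz":0,"fingers":75},{"dx":-1,"dy":0,"dz":2,"wx":0,"wy":0,"wz":0,"fingers":75},{"dx":-1,"dy":0,"dz":-20,"wx":0,"wy":0,"wz":0,"fingers":75},{"dx":-1,"dy":0,"dz":-60,"wx":0,"wy":0,"wz":0,"fingers":75},{"dx":-1,"dy":0,"dz":-100,"wx":0,"wy":0,"wz":0,"fingers":75},{"dx":-1,"dy":0,"dz":-100,"wx":0,"wy":0,"wz":0,"fingers":75},{"dx":-1,"dy":0,"dz":-100,"wx":0,"wy":0,"wz":0,"fingers":75}]' --force 40

```text
clock: 13.58
position: [0.519, -0.0478, 0.1503]
tcp_rot: [0.999, 0.035, 0.004, 0.001]
wrist_force: [-0.6, 0.7, -0.1]
opening: 0.0645
grasp_force: 0.0
```

```bash
python3 -c "
from h import *
goal([.6255,-.258],.125,4)
cv2.imwrite('pics/w8.png',ctrl.snapshot('wrist')[:,:,::-1])"
```

```text
d [ 91.3049 217.1393  26.5684] w [ 0.1334 -0.4615  0.0263] pos [ 0.519  -0.0478  0.1503] q [-0.2005  0.0561  1.5936 -0.0001  1.4835  1.3   ]
```

View pics/w8.png

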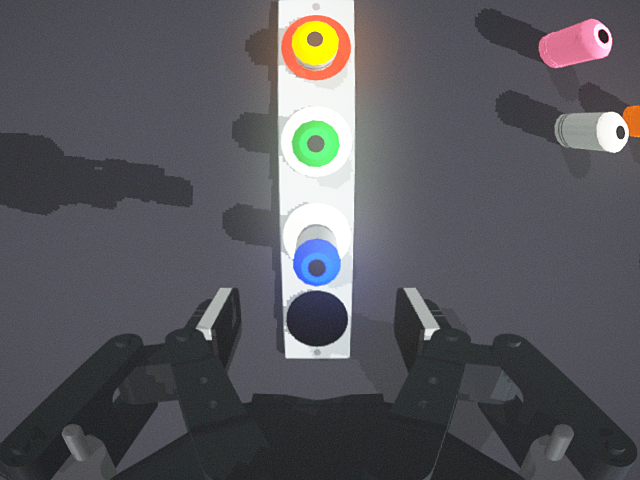

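Yellow, green and blue stand centred on their seats at (315,38), (316,143) and (317,268). The black seat at (317,319) is free. Next is white.

>>> jog_arm --targets '[{"dx":15,"dy":36,"dz":0,"wx":0,"wy":0,"wz":0,"fingers":70},{"dx":30,"dy":72,"dz":0,"wx":0,"wy":0,"wz":0,"fingers":70},{"dx":45,"dy":108,"dz":0,"wx":0,"wy":0,"wz":0,"fingers":70},{"dx":60,"dy":144,"dz":0,"wx":0,"wy":0,"wz":0,"fingers":70},{"dx":75,"dy":180,"dz":0,"wx":0,"wy":0,"wz":0,"fingers":70},{"dx":90,"dy":212,"dz":0,"wx":0,"wy":0,"wz":0,"fingers":70},{"dx":93,"dy":219,"dz":0,"wx":0,"wy":0,"wz":0,"fingers":70},{"dx":93,"dy":219,"dz":20,"wx":0,"wy":0,"wz":0,"fingers":70},{"dx":93,"dy":219,"dz":25,"wx":0,"wy":0,"wz":0,"fingers":70},{"dx":93,"dy":219,"dz":25,"wx":0,"wy":0,"wz":0,"fingers":70},{"dx":93,"dy":219,"dz":25,"wx":0,"wy":0,"wz":0,"fingers":70}]' --force 40

```text
clock: 14.55
position: [0.6238, -0.258, 0.1194]
tcp_rot: [0.999, 0.036, -0.002, -0.001]
wrist_force: [0.2, -0.6, 0.5]
opening: 0.0596
grasp_force: 0.0
```

```bash
python3 -c "
from h import *
goal([.6255,-.258],.034,4)
cv2.imwrite('pics/w9.png',ctrl.snapshot('wrist')[:,:,::-1])"
```

```text
d [ 2.012   0.2955 85.4431] w [-0.1231  0.197   0.069 ] pos [ 0.6238 -0.258   0.1194] q [-0.4762  0.4166  1.2191  0.      1.5099  1.0236]
```

View pics/w9.png

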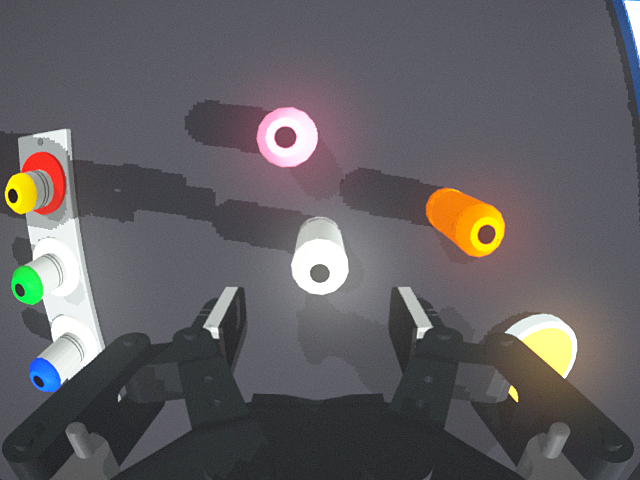

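White's hole is at (319,272), centred between the pads. Pink at (286,137) and orange at (485,234) are clear of the fingers. I'll descend and grip.

>>> jog_arm --targets '[{"dx":2,"dy":0,"dz":40,"wx":0,"wy":0,"wz":0,"fingers":70},{"dx":2,"dy":0,"dz":70,"wx":0,"wy":0,"wz":0,"fingers":70},{"dx":2,"dy":0,"dz":85,"wx":0,"wy":0,"wz":0,"fingers":70},{"dx":2,"dy":0,"dz":85,"wx":0,"wy":0,"wz":0,"fingers":70},{"dx":2,"dy":0,"dz":85,"wx":0,"wy":0,"wz":0,"fingers":20},{"dx":2,"dy":0,"dz":85,"wx":0,"wy":0,"wz":0,"fingers":20},{"dx":2,"dy":0,"dz":85,"wx":0,"wy":0,"wz":0,"fingers":20},{"dx":2,"dy":0,"dz":85,"wx":0,"wy":0,"wz":0,"fingers":20},{"dx":2,"dy":0,"dz":85,"wx":0,"wy":0,"wz":0,"fingers":20},{"dx":2,"dy":0,"dz":85,"wx":0,"wy":0,"wz":0,"fingers":20},{"dx":2,"dy":0,"dz":85,"wx":0,"wy":0,"wz":0,"fingers":20}]' --force 40

```text
clock: 15.52
position: [0.6286, -0.2596, 0.0397]
tcp_rot: [0.999, 0.035, 0.003, 0.001]
wrist_force: [0.4, 1.1, 6.1]
opening: 0.0286
grasp_force: 40.0
```

```bash
python3 -c "
from h import *
goal([.4478,-.0515],.1,4)"
```

```text
d [-165.3853 -220.1587  -61.6423] w [ 0.1411 -0.2826  0.0373] pos [ 0.6286 -0.2596  0.0397] q [-0.4752  0.4797  1.2963  0.0005  1.3601  1.0251]
```

>>> jog_arm --targets '[{"dx":0,"dy":0,"dz":-30,"wx":0,"wy":0,"wz":0,"fingers":20},{"dx":0,"dy":0,"dz":-65,"wx":0,"wy":0,"wz":0,"fingers":20},{"dx":-10,"dy":-14,"dz":-95,"wx":0,"wy":0,"wz":0,"fingers":20},{"dx":-33,"dy":-45,"dz":-100,"wx":0,"wy":0,"wz":0,"fingers":20},{"dx":-57,"dy":-77,"dz":-100,"wx":0,"wy":0,"wz":0,"fingers":20},{"dx":-81,"dy":-109,"dz":-100,"wx":0,"wy":0,"wz":0,"fingers":20},{"dx":-105,"dy":-141,"dz":-100,"wx":0,"wy":0,"wz":0,"fingers":20},{"dx":-129,"dy":-173,"dz":-100,"wx":0,"wy":0,"wz":0,"fingers":20},{"dx":-150,"dy":-201,"dz":-100,"wx":0,"wy":0,"wz":0,"fingers":20},{"dx":-163,"dy":-218,"dz":-100,"wx":0,"wy":0,"wz":0,"fingers":20},{"dx":-163,"dy":-218,"dz":-100,"wx":0,"wy":0,"wz":0,"fingers":20},{"dx":-163,"dy":-218,"dz":-100,"wx":0,"wy":0,"wz":0,"fingers":20}]' --force 40

```text
clock: 16.52
position: [0.4485, -0.0525, 0.1367]
tcp_rot: [0.999, 0.036, 0.001, 0.001]
wrist_force: [0.6, -0.4, -1.2]
opening: 0.0289
grasp_force: 40.0
```

```bash
python3 -c "
from h import *
goal([.4478,-.0515],.052,4)"
```

```text
d [-0.7193 -1.1667 84.7298] w [ 0.0605 -0.0777  0.1194] pos [ 0.4485 -0.0525  0.1367] q [-0.2419 -0.0871  1.7625 -0.0006  1.4645  1.2571]
```

>>> jog_arm --targets '[{"dx":-1,"dy":-1,"dz":35,"wx":0,"wy":0,"wz":0,"fingers":20},{"dx":-1,"dy":-1,"dz":60,"wx":0,"wy":0,"wz":0,"fingers":20},{"dx":-1,"dy":-1,"dz":76,"wx":0,"wy":0,"wz":0,"fingers":20},{"dx":-1,"dy":-1,"dz":81,"wx":0,"wy":0,"wz":0,"fingers":20},{"dx":-1,"dy":-1,"dz":83,"wx":0,"wy":0,"wz":0,"fingers":20},{"dx":-1,"dy":-1,"dz":83,"wx":0,"wy":0,"wz":0,"fingers":20},{"dx":-1,"dy":-1,"dz":83,"wx":0,"wy":0,"wz":0,"fingers":20}]' --force 40

```text
clock: 17.1
position: [0.4493, -0.0528, 0.0547]
tcp_rot: [0.999, 0.035, 0.001, 0.0]
wrist_force: [-0.5, -0.1, -1.7]
opening: 0.0292
grasp_force: 40.0
```

>>> jog_arm --targets '[{"dx":-1,"dy":-1,"dz":2,"wx":0,"wy":0,"wz":0,"fingers":20},{"dx":-1,"dy":-1,"dz":2,"wx":0,"wy":0,"wz":0,"fingers":20},{"dx":-1,"dy":-1,"dz":2,"wx":0,"wy":0,"wz":0,"fingers":20},{"dx":-1,"dy":-1,"dz":2,"wx":0,"wy":0,"wz":0,"fingers":75},{"dx":-1,"dy":-1,"dz":2,"wx":0,"wy":0,"wz":0,"fingers":75},{"dx":-1,"dy":-1,"dz":2,"wx":0,"wy":0,"wz":0,"fingers":75},{"dx":-1,"dy":-1,"dz":2,"wx":0,"wy":0,"wz":0,"fingers":75},{"dx":-1,"dy":-1,"dz":-20,"wx":0,"wy":0,"wz":0,"fingers":75},{"dx":-1,"dy":-1,"dz":-60,"wx":0,"wy":0,"wz":0,"fingers":75},{"dx":-1,"dy":-1,"dz":-100,"wx":0,"wy":0,"wz":0,"fingers":75},{"dx":-1,"dy":-1,"dz":-130,"wx":0,"wy":0,"wz":0,"fingers":75},{"dx":-1,"dy":-1,"dz":-150,"wx":0,"wy":0,"wz":0,"fingers":75}]' --force 40

```text
clock: 18.1
position: [0.4481, -0.0515, 0.2078]
tcp_rot: [0.999, 0.035, 0.003, 0.001]
wrist_force: [0.6, 0.7, -0.1]
opening: 0.0638
grasp_force: 0.0
```

>>> jog_arm --targets '[{"dx":-30,"dy":0,"dz":0,"wx":0,"wy":0,"wz":0,"fingers":75},{"dx":-60,"dy":0,"dz":0,"wx":0,"wy":0,"wz":0,"fingers":75},{"dx":-90,"dy":0,"dz":0,"wx":0,"wy":0,"wz":0,"fingers":75},{"dx":-100,"dy":0,"dz":0,"wx":0,"wy":0,"wz":0,"fingers":75},{"dx":-100,"dy":0,"dz":0,"wx":0,"wy":0,"wz":0,"fingers":75},{"dx":-100,"dy":0,"dz":0,"wx":0,"wy":0,"wz":0,"fingers":75}]'

```text
clock: 18.6
position: [0.3474, -0.0583, 0.2037]
tcp_rot: [0.999, 0.035, 0.001, 0.0]
wrist_force: [-0.5, -0.2, -0.1]
opening: 0.064
grasp_force: 0.0
```

```bash
python3 -c "
from h import *
a=ctrl.snapshot('wrist');b=ctrl.snapshot('scene')
cv2.imwrite('pics/f.png',cv2.vconcat([a[0:300,:],b[100:380,:]])[:,:,::-1])
print(ctrl.observe()['clock'])"
```

```text
18.7
```

View pics/f.png

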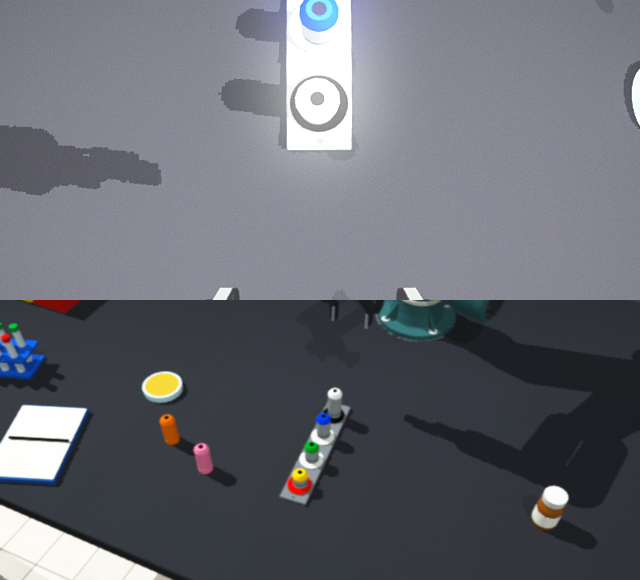

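All four stand centred and upright on their seats. White is on black at (317,100) in the wrist view. In the scene view the row runs white, blue, green, yellow to red, and the dish, jar and look-alikes have not moved.

```bash
python3 -c "
from station import ctrl
print(ctrl.finish_job())"
```

```text
the job is handed in; nothing more can be done
None
```

The job is handed in at 18.7 s: yellow, green, blue and white objectives stand in height order from the red seat to the black, all released, with the dish, jar and look-alikes left where they were.

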